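# Load a sherd into the shielded analyser with its hood lever

## Robot

A 6-joint arm with a two-finger parallel gripper is mounted at the origin on a cart in front of the work surface, level with it; the furniture and walls round the work are solid. World frame = base frame: x ahead of the robot, y to its left, z up, the work surface at z = 0. Lengths are in m, angles in rad, forces in N, time in s.
With the tool pointing down it reaches from about 0.375 to 0.9 m from the base axis. Payload 3.1 kg.
Tool frame: the origin (TCP) lies on the centre line of the jaws, within the pads' length; the fingertips stand 8 mm ahead of it and the grasp point (between the pads) lies 11 mm behind it; z points along the fingers, y is the line along which they close (so a half turn about z gives the same grasp; the last joint's range is limited). The gripper opens to 87 mm and grips with 3 to 60 N. Pads are 19 mm wide; open, the fingers measure 117 mm over their backs; the gripper's body (75 mm by 190 mm) begins 51 mm behind the grasp point.
Start: joints at [-0.178, 0.527, 1.433, -0, 1.181, -0.178], TCP at [0.625, 0, 0.21] pointing down, gripper open.
Joint ranges: [-3.08, 3.08], [-0.75, 2.2], [0.22, 2.44], [-1.43, 4.57], [0, 2.65], [-2.85, 2.85]. Speed limits (rad/s): [2.79, 2.79, 3.14, 3.14, 3.14, 3.14].

## Interface

Orientations are given as a unit quaternion [x, y, z, w].
In Python, from rig import robot gives the robot as it stands. The module is installed in compiled form; this text tells all that it offers.
- The arm moves only by the tool send_rows, never from a script. Its argument "increments" is one flat list of numbers, 7 for each row, row after row: the turn, a rotation vector about the world's x, y, z in rad, then the shift along the world's x, y, z in cm, then the opening, from 0 (shut) to 1 (fully open). A call has 1 to 20 rows; each row shifts and turns the commanded pose from where the row before left it; what a row does not reach is not made up. A row lasts 1/12 s, in which the tool goes at most 41.7 mm and 7.16 degrees, less where a joint would pass 70% of its speed; a pose out of reach is approached as far as the arm can. A call is refused whole if a number of a shift passes 4.17 or a number of a turn 0.125, either way. A call with a gripper value outside its range is refused whole. The fingers move at their own pace and stop on an object; "newtons" is the grip in N (left out, the last holds). Time passes only in rows, so rows that do not move let the fingers close. It gives the time, the measured TCP pose, the force, the opening and the grip force at its end, in the units of the state.
- robot.get_obs(): the state, without advancing time (a new reading comes with each control period).
- robot.camera(name): name is "scene" or "side" or "wrist"; returns a dict with "image" (400x640x3 uint8, red, green, blue), "range_z" (400x640 float32, m along the optical axis (not along the pixel's ray), 0 where there is no reading), "fx", "fy", "cx", "cy" (pixels), "R" (3x3) and "t" (3): a world point X has camera coordinates R X + t. Camera axes: x right, y down, z forward; pixel columns grow to the right and rows downward; lengths in m; the calibration is good to about 2 mm. A picture is of the moment at which its call begins.
- robot.hand_in(): hands the job in; it is judged then, once.
The state is a dict: "time": time; "q": joint angles; "joint_velocities": joint speeds; "joint_torque": joint torques, N m; "position": TCP position; "tool_rot": TCP orientation; "ft_force": force on the tool from outside, world axes, zero at the start; "moment": the same for the moment, N m; "grip_width": finger opening in m; "grip_force": force on a finger pad.
Only numpy, scipy, OpenCV 4.12 (cv2) and the standard library are available. Lean on these libraries where they do the work, as an engineer would, in place of code of your own. Each camera call takes 0.05 s, during which the arm holds its last target. There are 200 camera calls.

## Task

Load the sherd for measurement: press the pad of the analyser's side lever all the way down until the catch holds the heavy hood open by itself, push the sample carriage in along its rails until it is fully home against the stop, then press the catch's thumb tab down so that the lever springs up and the hood falls shut over the sherd. Work with the fingertips only: pick nothing up, keep the fingers off the hood and the sherd, and leave the other things on the desk where they are.

Things in the scene. Friction and masses are not known exactly. Their poses are not given: they have to be found in the camera images.
- stand: the bench analyser, fixed to the desk: a low white box with an aluminium deck, 295 (x) x 150 (y) x 55 mm high. Origin on the desk surface under the box, 150 mm behind its front face, midway between its flanks; x points front to back (away from the robot within 0.2 rad), y to its left flank, z up. Stand coordinates below are in this frame. Lever and catch are on the right flank (-y).
- hood_lip (a point): centre of the lower front edge of the heavy grey steel hood (1.1 to 1.7 kg) over the rear of the deck: shut, it spans x 6 to 124, y -58 to 58, z 56 to 107 mm of the stand. Its hinge runs along y at x 120, z 98 mm. A pin on its right side rests on the short end of the lever. Held open, this edge stands at about x 10, z 135 mm. A damper lets it fall shut in about a second.
- hood (a joint): opening angle of the hood, rad: 0 shut, about 0.6 when the catch holds the lever down, at most 1.0.
- lever (a joint): angle of the steel lever, rad: 0 at rest, long end up; grows as the long end (towards the robot) is pressed down; the catch snaps over its nose at about 0.57 and then holds it at about 0.55, stop at 0.63. It turns about y at x 37, z 95.5 mm of the stand, in the plane y -96 mm. The hood's weight pushes it back up: pressing the pad takes about 6 N, 12 N at the catch.
- lever_pad (a point): centre of the top of the lever's ribbed rubber pad, 40 x 42 mm, at the long end, 140 mm from the pivot along the arm and 12.5 mm above its axis. At rest at x -94, y -100, z 146 mm of the stand, tilted 0.28 rad up to the front; fully down it is about 83 mm lower and tilts 0.3 rad the other way.
- catch (a joint): angle of the spring catch in front of the lever's nose, rad: 0 at rest, where its hook holds the nose; grows as the thumb tab is pressed down; past about 0.2 it lets the lever go; stop at 0.45. It springs back when let go, and gives way by itself while the nose passes on the way down.
- catch_tab (a point): centre of the top of the catch's flat thumb tab, 34 x 32 mm, that juts out to the front. At rest at x -197, y -99, z 50 mm of the stand. Pressing it takes 2 to 4 N; it goes down about 15 mm to let go and 30 mm to its stop, on an arc about x -122, z 18 mm.
- carriage: the loose black sample carriage: a 60 x 72 x 5 mm plate with a low rim, a 30 mm wide tongue to the front, and an upright push plate (11 x 42 x 30 mm) at the tongue's end. Origin at the underside of the plate's centre; x points to the back. It slides (about 1 N) along x between two 8 mm high rails and starts 95 to 120 mm short of home, where its plate meets the stop bar at the rails' far end.
- push_face (a point): centre of the front face of the carriage's push plate, 126 mm in front of the carriage's origin and 15 mm above the deck (70 mm above the desk); the face is 42 mm wide and 30 mm high and looks to the front.
- sample: the sherd to be measured, 40 x 51 x 6 mm, lying loose inside the carriage's rim. Origin at the centre of its underside.
- window (a point): centre of the round measuring window in the deck, under the hood, at x 62, y 0, z 55 mm of the stand. With the carriage home, its origin lies within 1 mm of this point.
- sherd_a: bystander: a sherd 36 x 42 x 8 mm on the desk to the left of the stand (origins of all bystanders: centre of the underside)
- sherd_b: bystander: a thin sherd 32 x 33 x 4 mm on the desk to the left of the stand
- loupe: bystander: a folding loupe 26 x 42 x 15 mm on the desk to the left of the stand
- varnish: bystander: a small bottle 27 x 27 x 71 mm to the right of the stand's middle
- eraser: bystander: an eraser 21 x 44 x 11 mm to the right of the stand's middle
- brush: bystander: a brush 180 mm long, 24 mm wide, 15 mm high, lying along the right edge of the desk

How it is judged:
By the outcome, as a careful person would: the job done as asked, in the order asked, and still so for the second after the job is handed in, with the robot touching nothing.
It also fails if it takes over 61 s, if anything falls off the work surface, if the arm or the gripper's body presses on something with over 40 N, if the wrist force passes 120 N, or if a joint passes its speed limit or range.

## Working session

There is one attempt and no reset: what is moved stays moved. The work goes in short steps, Python scripts to look and compute and a tool call to move; the robot and the scene stay as the last step left them, time stands still between calls to the robot, and variables do not carry over. Pictures are saved under pics/ and viewed, at most 10 in all, crops included, and the job is handed in when it is done.

Besides the shell and the picture viewer there is one more tool, called after "Emit:" as name(argument=value, ...), one argument or row to a line, values as JSON. send_rows: Moves the arm, as the interface text tells. Its arguments: {"type":"object","properties":{"increments":{"type":"array"},"newtons":{"type":"number"}},"required":["increments"]}

```bash
mkdir -p pics; cat > h.py <<'E'
import numpy as np,cv2
from rig import robot
def pts(c):
    z=c["range_z"].astype(float);v,u=np.mgrid[:z.shape[0],:z.shape[1]]
    P=np.stack([(u-c["cx"])/c["fx"]*z,(v-c["cy"])/c["fy"]*z,z],-1)
    W=(P-c["t"])@c["R"]; W[z==0]=np.nan
    return W
E
python3 - <<'E'
from h import *
ims=[]
for n in("scene","side"):
    c=robot.camera(n); np.savez(n+".npz",**c); cv2.imwrite(f"pics/{n}.png",c["image"][:,:,::-1])
    print(n,c["fx"],-c["R"].T@c["t"])
o=robot.get_obs();print(o["time"],o["position"],o["tool_rot"],o["ft_force"])
E
```

```text
scene 372.8018490989606 [ 0.09167272 -0.532709    0.61939686]
side 448.6683480572981 [0.33014634 0.52259411 0.61719247]
0.1 [6.24304507e-01 1.69307864e-04 2.08967182e-01] [ 7.07079910e-01  7.07132947e-01 -5.82315091e-04 -8.10730430e-04] [0.42351225 0.1654976  0.59446209]
```

View pics/scene.png

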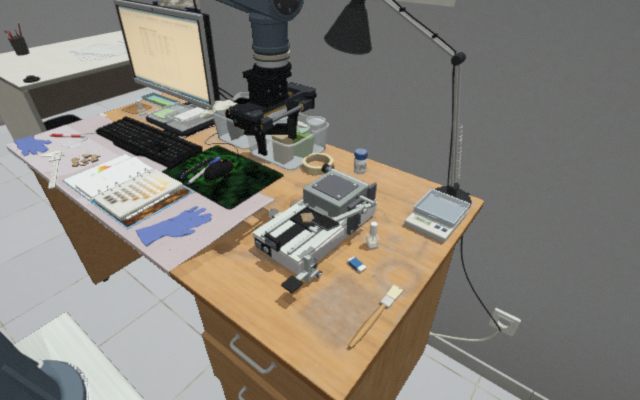

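View pics/side.png

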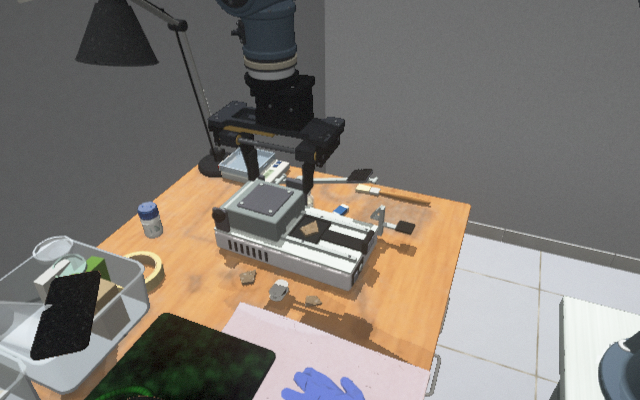

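The scene view shows the stand near (310,225) and the catch tab near (292,284). In the side view the pad is near (362,175), the tab near (400,227) and the push plate near (370,240). Next I'll build a top-down map from the depth.

```bash
cat > m.py <<'E'
from h import *
H=np.full((400,400),np.nan);C=np.zeros((400,400,3),np.uint8)  # x .3...9 , y -.35...25 at 1.5mm
allp=[]
for n in("scene","side"):
    c=dict(np.load(n+".npz"));W=pts(c);p=W.reshape(-1,3);k=c["image"].reshape(-1,3)
    m=(p[:,0]>.3)&(p[:,0]<.9)&(abs(p[:,1]+.05)<.3)&(p[:,2]>-.02)&(p[:,2]<.2)
    p=p[m];k=k[m];o=np.argsort(p[:,2]);p=p[o];k=k[o]
    r=((.9-p[:,0])/.0015).astype(int).clip(0,399);q=((.25-p[:,1])/.0015).astype(int).clip(0,399)
    C[r,q]=k[:,::-1]
    d=p[(p[:,2]>.05)&(p[:,2]<.060)];allp.append(d)
    t=p[(abs(p[:,2])<.008)];print(n,"desk z",np.median(t[:,2]),len(d))
    np.save(n+"_p.npy",np.c_[p,k])
C=cv2.resize(cv2.dilate(C,np.ones((2,2))),(600,600))
cv2.imwrite("pics/top.png",C)
E
python3 m.py
python3 - <<'E'
import cv2,numpy as np
a=cv2.imread("pics/scene.png")[165:300,240:390];b=cv2.imread("pics/side.png")[155:290,270:420]
cv2.imwrite("pics/zoom.png",cv2.resize(np.hstack([a,b]),None,fx=2.6,fy=4*.65,interpolation=cv2.INTER_CUBIC))
E
```

```text
scene desk z -0.0007879385111783032 2250
side desk z 0.00020719833160230493 3757
```

View pics/top.png

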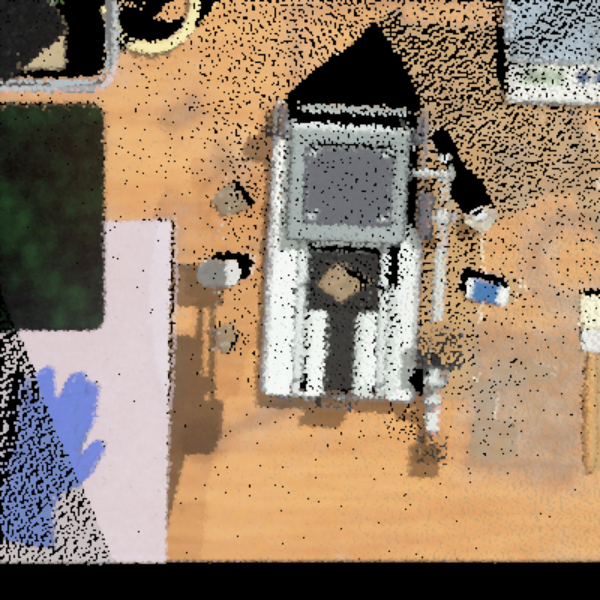

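View pics/zoom.png

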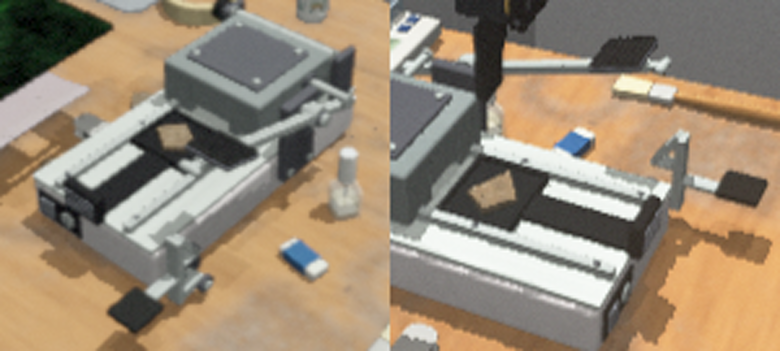

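The top map (1 mm per pixel) shows the stand's front face at row ~398, with its flanks at columns ~262 and ~415 and a small yaw. In the zoom, the push plate, lever pad and tab are all clearly visible. Next is the fit.

```bash
cat > fit.py <<'E'
from h import *
from scipy.optimize import minimize
P=np.vstack([np.load(n+"_p.npy") for n in("scene","side")])
b=P[(abs(P[:,2]-.056)<.006)&(P[:,1]<0.02)&(P[:,1]>-.2)&(P[:,0]>.48)&(P[:,0]<.82)&(P[:,3:].min(1)>130)]
r=cv2.minAreaRect(b[:,:2].astype(np.float32));print("rect",r,np.median(b[:,2]))
# robust edges: rotate by yaw, percentile
best=None
for a in np.linspace(-.2,.2,161):
    R=np.array([[np.cos(a),np.sin(a)],[-np.sin(a),np.cos(a)]]);q=b[:,:2]@R.T
    lo=np.percentile(q,.7,axis=0);hi=np.percentile(q,99.3,axis=0);s=(hi-lo)[1]
    if best is None or s<best[0]: best=(s,a,lo,hi)
s,a,lo,hi=best;R=np.array([[np.cos(a),np.sin(a)],[-np.sin(a),np.cos(a)]])
o=np.array([lo[0]+.150-.001,(lo[1]+hi[1])/2]);print("yaw",a,"width",s,"len",hi[0]-lo[0],"origin",o@R)
O=o@R; np.savez("stand.npz",a=a,O=O)
for n in("scene","side"):
    p=np.load(n+"_p.npy");k=p[:,3:];p=p[:,:3].copy();p[:,:2]=(p[:,:2]-O)@R.T
    for nm,c,h in(("pad",(-.094,-.1,.146),(.04,.04,.025)),("tab",(-.197,-.099,.05),(.03,.03,.012)),("pushtop",(-.16,0,.075),(.05,.03,.015)),("hood",(.06,0,.107),(.08,.08,.008))):
        m=(abs(p-c)<h).all(1)&((k.max(1)<90)|(nm=="hood"))
        if m.sum()>5:print(n,nm,m.sum(),"med",np.median(p[m],0).round(4),"lo",np.percentile(p[m],3,axis=0).round(4),"hi",np.percentile(p[m],97,axis=0).round(4))
E
python3 fit.py
```

```text
rect ((0.6484621167182922, -0.10694315284490585), (0.17717936635017395, 0.29613199830055237), 87.88554382324219) 0.054631124827448085
yaw -0.04250000000000001 width 0.14541401605985962 len 0.2577154866065299 origin [ 0.65198899 -0.09359626]
scene pad 238 med [-0.1022 -0.1025  0.1458] lo [-0.1155 -0.121   0.1402] hi [-0.0806 -0.0821  0.1502]
scene tab 209 med [-0.1993 -0.1016  0.049 ] lo [-0.2136 -0.115   0.0459] hi [-0.1836 -0.0866  0.051 ]
scene pushtop 181 med [-0.1579 -0.005   0.0767] lo [-0.1601 -0.0216  0.0603] hi [-0.1232  0.0163  0.0848]
scene hood 1426 med [ 0.0614 -0.0081  0.104 ] lo [ 0.0084 -0.0722  0.1001] hi [0.1228 0.0643 0.1072]
side pad 276 med [-0.0976 -0.0924  0.1459] lo [-0.1151 -0.1173  0.1385] hi [-0.0772 -0.0763  0.1511]
side tab 176 med [-0.1971 -0.0952  0.0498] lo [-0.2119 -0.111   0.0475] hi [-0.1821 -0.0814  0.0516]
side pushtop 230 med [-0.1526  0.0092  0.0727] lo [-0.1591 -0.0131  0.0601] hi [-0.1154  0.0228  0.0857]
side hood 2315 med [0.0609 0.0087 0.1047] lo [ 0.0091 -0.0727  0.1002] hi [0.1215 0.0657 0.1082]
```

The fit agrees with the given sizes: yaw -0.0425, origin (0.652, -0.094), and pad, tab and hood all where they should be. The push face is at x ≈ -0.160. I'll turn the hand so its long body lies across the stand, with the fingers shut, and go above the pad.

Emit:
send_rows(
  increments=[0,0,0.1175,-0.57,-1.455,0,0,0,0,0.1175,-0.57,-1.455,0,0,0,0,0.1175,-0.57,-1.455,0,0,0,0,0.1175,-0.57,-1.455,0,0,0,0,0.1175,-0.57,-1.455,0,0,0,0,0.1175,-0.57,-1.455,0,0,0,0,0.1175,-0.57,-1.455,0,0,0,0,0.1175,-0.57,-1.455,0,0,0,0,0.1175,-0.57,-1.455,0,0,0,0,0.1175,-0.57,-1.455,0,0,0,0,0.1175,-0.57,-1.455,0,0,0,0,0.1175,-0.57,-1.455,0,0,0,0,0.1175,-0.57,-1.455,0,0,0,0,0,0,0,0,0,0,0,0,0,0,-1.5,0,0,0,0,0,0,-1.5,0,0,0,0,0,0,0,0],
)

```text
time: 1.52
position: [0.5489, -0.1874, 0.177]
tool_rot: [0.023, 1.0, 0.002, -0.003]
ft_force: [-0.6, 0.5, -0.9]
grip_width: 0.0004
grip_force: 0.0
```

```bash
cat >> h.py <<'E'
def st():
    s=np.load("stand.npz");a=float(s["a"]);R=np.array([[np.cos(a),np.sin(a)],[-np.sin(a),np.cos(a)]])
    o=robot.get_obs();p=np.array(o["position"]);q=p.copy();q[:2]=R@(p[:2]-s["O"])
    print("t",round(o["time"],2),"world",p.round(4),"stand",q.round(4),"F",np.round(o["ft_force"],1),"rot",np.round(o["tool_rot"],3),"w",round(o["grip_width"],3),"q",np.round(o["q"],2))
E
python3 - <<'E'
from h import *
st()
cv2.imwrite("pics/s2.png",robot.camera("scene")["image"][130:330,200:440,::-1].repeat(2,0).repeat(2,1))
E
```

```text
t 1.52 world [ 0.5489 -0.1874  0.177 ] stand [-0.099  -0.0981  0.177 ] F [-0.6  0.5 -0.9] rot [ 0.023  1.     0.002 -0.003] w 0.0 q [-0.52  0.51  1.58  0.    1.06 -2.05]
```

View pics/s2.png

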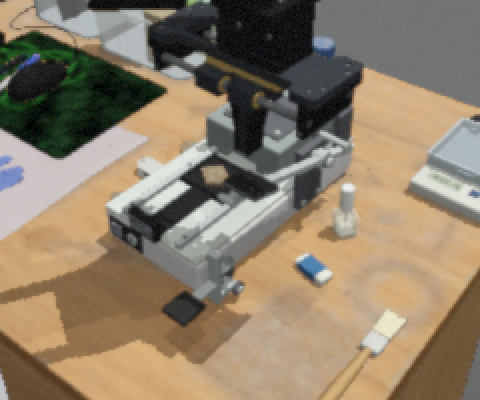

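The picture shows the shut fingers (248,150) just above the lever pad (250,180), and the carriage and catch untouched. Next I press the pad down.

Emit:
send_rows(
  increments=[0,0,0,0,0,-1,0,0,0,0,0,0,-1,0,0,0,0,0,0,-0.8,0,0,0,0,0,0,-0.8,0,0,0,0,0,0,-0.8,0,0,0,0,0,0,-0.8,0,0,0,0,0,0,-0.8,0,0,0,0,0,0,-0.8,0,0,0,0,0,0,-0.8,0,0,0,0,0,0,-0.8,0,0,0,0,0,0,-0.6,0,0,0,0,0,0,-0.6,0,0,0,0,0,0,-0.4,0,0,0,0,0,0,0,0,0,0,0,0,0,0,0],
)

```text
time: 2.82
position: [0.5477, -0.1887, 0.0796]
tool_rot: [0.021, 1.0, 0.001, -0.003]
ft_force: [-7.0, -0.9, 6.1]
grip_width: 0.0004
grip_force: 3.6
```

```bash
python3 - <<'E'
from h import *
st()
E
```

```text
t 2.82 world [ 0.5477 -0.1887  0.0796] stand [-0.1001 -0.0994  0.0796] F [-7.  -0.9  6.1] rot [ 0.021  1.     0.001 -0.003] w 0.0 q [-0.52  0.65  1.65 -0.    0.85 -2.05]
```

Emit:
send_rows(
  increments=[0,0,0,0,0,-0.3,0,0,0,0,0,0,-0.3,0,0,0,0,0,0,-0.3,0,0,0,0,0,0,0,0,0,0,0,0,0,0,0],
)

```text
time: 3.23
position: [0.5482, -0.1887, 0.0714]
tool_rot: [0.021, 1.0, 0.0, -0.003]
ft_force: [-6.4, -0.7, 10.2]
grip_width: 0.0009
grip_force: 5.8
```

```bash
python3 - <<'E'
from h import *
st()
c=robot.camera("scene");cv2.imwrite("pics/s3.png",c["image"][150:310,230:390,::-1].repeat(3,0).repeat(3,1))
E
```

```text
t 3.23 world [ 0.5482 -0.1887  0.0714] stand [-0.0997 -0.0995  0.0714] F [-6.4 -0.7 10.2] rot [ 0.021  1.     0.    -0.003] w 0.001 q [-0.52  0.66  1.66 -0.    0.83 -2.05]
```

View pics/s3.png

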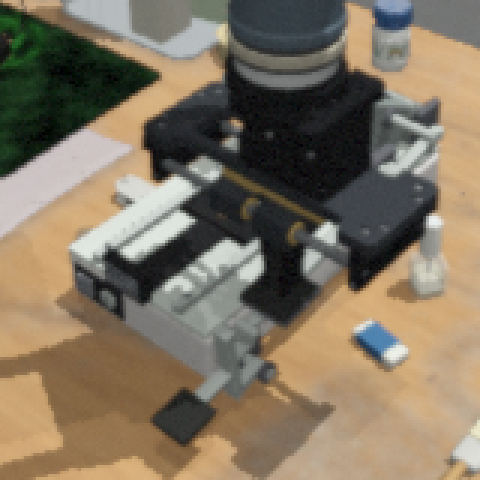

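The lever is down under the fingers (275,300), level with the catch (240,350). I'll press slightly more, then ease off and see whether it holds.

Emit:
send_rows(
  increments=[0,0,0,0,0,-0.3,0,0,0,0,0,0,0,0],
)

```text
time: 3.45
position: [0.5485, -0.1888, 0.0687]
tool_rot: [0.021, 1.0, 0.0, -0.002]
ft_force: [-6.7, 0.7, 12.0]
grip_width: 0.0006
grip_force: 6.4
```

Emit:
send_rows(
  increments=[0,0,0,0,0,0.5,0,0,0,0,0,0,0.5,0,0,0,0,0,0,0.5,0,0,0,0,0,0,0.5,0,0,0,0,0,0,0.5,0,0,0,0,0,0,0,0],
)

```text
time: 3.95
position: [0.5511, -0.1891, 0.0942]
tool_rot: [0.022, 1.0, -0.0, 0.0]
ft_force: [-3.4, 1.0, 6.1]
grip_width: 0.0001
grip_force: 3.3
```

```bash
python3 - <<'E'
from h import *
st()
c=robot.camera("scene");W=pts(c).reshape(-1,3);k=c["image"].reshape(-1,3)
s=np.load("stand.npz");a=float(s["a"]);R=np.array([[np.cos(a),np.sin(a)],[-np.sin(a),np.cos(a)]]);W[:,:2]=(W[:,:2]-s["O"])@R.T
m=(abs(W-[-.1,-.1,.065])<[.03,.03,.04]).all(1)&(k.max(1)<60)
print(np.histogram(W[m][:,2],bins=np.arange(.02,.11,.01)))
E
```

```text
t 3.95 world [ 0.5511 -0.1891  0.0942] stand [-0.0967 -0.0997  0.0942] F [-3.4  1.   6.1] rot [ 0.022  1.    -0.     0.   ] w 0.0 q [-0.52  0.63  1.64  0.    0.87 -2.05]
(array([0, 0, 0, 0, 0, 0, 0, 0]), array([0.02, 0.03, 0.04, 0.05, 0.06, 0.07, 0.08, 0.09, 0.1 ]))
```

It isn't held: the lever still follows with 6 N. I'll press deeper, watching for the stop.

Emit:
send_rows(
  increments=[0,0,0,0,0,-0.8,0,0,0,0,0,0,-0.8,0,0,0,0,0,0,-0.6,0,0,0,0,0,0,-0.4,0,0,0,0,0,0,-0.3,0,0,0,0,0,0,0,0],
)

```text
time: 4.5
position: [0.5522, -0.1893, 0.0665]
tool_rot: [0.022, 1.0, -0.001, 0.002]
ft_force: [-3.7, 2.4, 14.3]
grip_width: 0.0003
grip_force: 7.4
```

Emit:
send_rows(
  increments=[0,0,0,0,0,-0.3,0,0,0,0,0,0,0,0],
)

```text
time: 4.67
position: [0.5525, -0.1893, 0.0637]
tool_rot: [0.022, 1.0, -0.001, 0.002]
ft_force: [-3.7, 1.6, 14.9]
grip_width: 0.0004
grip_force: 7.3
```

Emit:
send_rows(
  increments=[0,0,0,0,0,-0.3,0,0,0,0,0,0,0,0],
)

```text
time: 4.83
position: [0.553, -0.1894, 0.0605]
tool_rot: [0.022, 1.0, -0.001, 0.002]
ft_force: [-1.6, 2.4, 12.6]
grip_width: 0.0003
grip_force: 6.1
```

Emit:
send_rows(
  increments=[0,0,0,0,0,-0.3,0,0,0,0,0,0,0,0],
)

```text
time: 5.0
position: [0.5535, -0.1895, 0.0578]
tool_rot: [0.022, 1.0, -0.001, 0.003]
ft_force: [-2.0, 4.0, 14.7]
grip_width: 0.0004
grip_force: 7.5
```

Emit:
send_rows(
  increments=[0,0,0,0,0,-0.3,0,0,0,0,0,0,0,0],
)

```text
time: 5.17
position: [0.554, -0.1895, 0.0552]
tool_rot: [0.022, 1.0, -0.001, 0.004]
ft_force: [-1.1, 4.2, 16.0]
grip_width: 0.0004
grip_force: 7.5
```

Emit:
send_rows(
  increments=[0,0,0,0,0,0.5,0,0,0,0,0,0,0.5,0,0,0,0,0,0,0.5,0,0,0,0,0,0,0.3,0,0,0,0,0,0,0,0],
)

```text
time: 5.58
position: [0.5515, -0.1895, 0.0703]
tool_rot: [0.022, 1.0, -0.0, 0.001]
ft_force: [-0.4, 0.0, -0.3]
grip_width: 0.0005
grip_force: 0.0
```

```bash
python3 - <<'E'
from h import *
st()
a=robot.camera("scene");b=robot.camera("side")
np.savez("sc4.npz",**a);np.savez("sd4.npz",**b)
f=lambda c,r:cv2.resize(c["image"][r[0]:r[0]+150,r[1]:r[1]+150,::-1],(400,400),interpolation=cv2.INTER_CUBIC)
cv2.imwrite("pics/s4.png",np.hstack([f(a,(155,240)),f(b,(140,275))]))
E
```

```text
t 5.58 world [ 0.5515 -0.1895  0.0703] stand [-0.0963 -0.1001  0.0703] F [-0.4  0.  -0.3] rot [ 0.022  1.    -0.     0.001] w 0.001 q [-0.52  0.66  1.65  0.    0.82 -2.05]
```

View pics/s4.png

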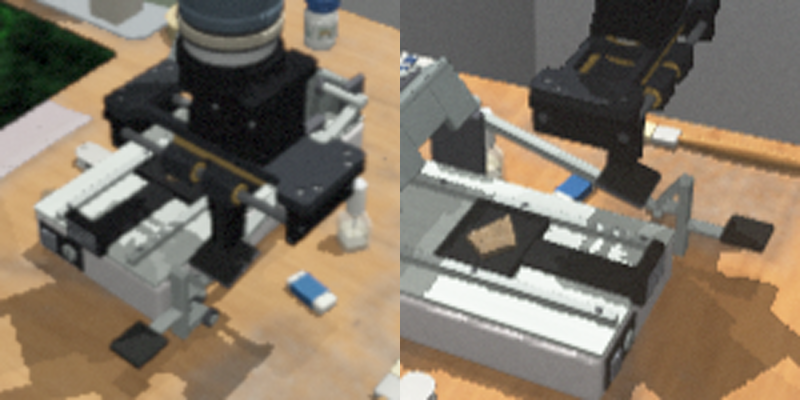

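The catch is holding: force is 0, and the hood stands open at (430,90) in the side half with the lever down at (630,180). Next I lift, go in front of the push plate and lower.

Emit:
send_rows(
  increments=[0,0,0,0,0,1.75,0,0,0,0,0,0,1.75,0,0,0,0,0,0,1.75,0,0,0,0,0,0,1.75,0,0,0,0,-1.5,1.73,0,0,0,0,0,-1.5,1.73,0,0,0,0,0,-1.5,1.73,0,0,0,0,0,-1.5,1.73,0,0,0,0,0,-1.5,1.73,0,0,0,0,0,-1.5,1.73,0,0,0,0,0,0,0,0,0,0,0,0,0,0,-1.65,0,0,0,0,0,0,-1.65,0,0,0,0,0,0,-1.65,0,0,0,0,0,0,-1.65,0,0,0,0,0,0,0,0],
)

```text
time: 7.02
position: [0.4596, -0.0851, 0.0714]
tool_rot: [0.022, 1.0, 0.001, -0.002]
ft_force: [-0.4, 0.1, -0.5]
grip_width: 0.0007
grip_force: 0.0
```

```bash
python3 - <<'E'
from h import *
st()
s=np.load("stand.npz");a=float(s["a"]);R=np.array([[np.cos(a),np.sin(a)],[-np.sin(a),np.cos(a)]])
for n in("scene","side"):
    c=robot.camera(n);W=pts(c).reshape(-1,3);k=c["image"].reshape(-1,3);W[:,:2]=(W[:,:2]-s["O"])@R.T
    for nm,ce,h in(("pad",(-.1,-.1,.07),(.04,.035,.025)),("pushtop",(-.155,0,.082),(.02,.03,.006))):
        m=(abs(W-ce)<h).all(1)&(k.max(1)<90);p=W[m]
        if len(p)>5:print(n,nm,len(p),np.median(p,0).round(4),np.percentile(p,5,axis=0).round(4),np.percentile(p,95,axis=0).round(4))
E
```

```text
t 7.02 world [ 0.4596 -0.0851  0.0714] stand [-0.1926  0.0003  0.0714] F [-0.4  0.1 -0.5] rot [ 0.022  1.     0.001 -0.002] w 0.001 q [-0.42  0.56  1.94 -0.    0.65 -1.95]
scene pad 312 [-0.1043 -0.1038  0.069 ] [-0.1195 -0.1207  0.0615] [-0.0867 -0.0845  0.074 ]
side pad 133 [-0.0913 -0.0986  0.0724] [-0.1033 -0.1169  0.0693] [-0.0832 -0.0782  0.0753]
side pushtop 58 [-0.1544  0.0175  0.083 ] [-0.1582  0.006   0.0766] [-0.1492  0.0226  0.0856]
```

The pad holds at z ≈ 69 mm. Next I push along the stand's x.

Emit:
send_rows(
  increments=[0,0,0,0.7,-0.03,0,0,0,0,0,0.7,-0.03,0,0,0,0,0,0.5,-0.02,0,0,0,0,0,0.5,-0.02,0,0,0,0,0,0.6,-0.026,0,0,0,0,0,0.7,-0.03,0,0,0,0,0,0.7,-0.03,0,0,0,0,0,0.7,-0.03,0,0,0,0,0,0.7,-0.03,0,0,0,0,0,0.7,-0.03,0,0,0,0,0,0.7,-0.03,0,0,0,0,0,0.7,-0.03,0,0,0,0,0,0.7,-0.03,0,0,0,0,0,0.7,-0.03,0,0,0,0,0,0.6,-0.026,0,0,0,0,0,0.5,-0.02,0,0,0,0,0,0.4,-0.017,0,0,0,0,0,0,0,0,0],
)

```text
time: 8.62
position: [0.5699, -0.0901, 0.0739]
tool_rot: [0.022, 1.0, -0.0, 0.001]
ft_force: [0.2, -0.2, 0.4]
grip_width: 0.0004
grip_force: 0.0
```

```bash
python3 -c "
from h import *
st()"
```

```text
t 8.62 world [ 0.5699 -0.0901  0.0739] stand [-0.0821  0.      0.0739] F [ 0.2 -0.2  0.4] rot [ 0.022  1.    -0.     0.001] w 0.0 q [-0.35  0.65  1.67  0.    0.82 -1.88]
```

Emit:
send_rows(
  increments=[0,0,0,0.3,-0.013,0,0,0,0,0,0.3,-0.013,0,0,0,0,0,0,0,0,0],
)

```text
time: 8.87
position: [0.5755, -0.0903, 0.0739]
tool_rot: [0.022, 1.0, -0.0, 0.0]
ft_force: [0.1, 0.3, -0.6]
grip_width: 0.0008
grip_force: 0.0
```

Emit:
send_rows(
  increments=[0,0,0,0.2,-0.008,0,0,0,0,0,0,0,0,0],
)

```text
time: 9.03
position: [0.5771, -0.0903, 0.0739]
tool_rot: [0.022, 1.0, -0.0, 0.0]
ft_force: [1.3, -0.8, 0.3]
grip_width: 0.0003
grip_force: 0.0
```

Emit:
send_rows(
  increments=[0,0,0,0.2,-0.008,0,0,0,0,0,0,0,0,0],
)

```text
time: 9.2
position: [0.5792, -0.0904, 0.0739]
tool_rot: [0.022, 1.0, -0.0, 0.0]
ft_force: [0.0, -0.4, -0.3]
grip_width: 0.0003
grip_force: 0.0
```

```bash
python3 - <<'E'
from h import *
st()
a=robot.camera("scene");b=robot.camera("side")
f=lambda c,r:cv2.resize(c["image"][r[0]:r[0]+150,r[1]:r[1]+150,::-1],(400,400),interpolation=cv2.INTER_CUBIC)
cv2.imwrite("pics/s5.png",np.hstack([f(a,(155,240)),f(b,(140,275))]))
E
```

```text
t 9.2 world [ 0.5792 -0.0904  0.0739] stand [-0.0728  0.0001  0.0739] F [ 0.  -0.4 -0.3] rot [ 0.022  1.    -0.     0.   ] w 0.0 q [-0.35  0.66  1.64  0.    0.84 -1.87]
```

View pics/s5.png

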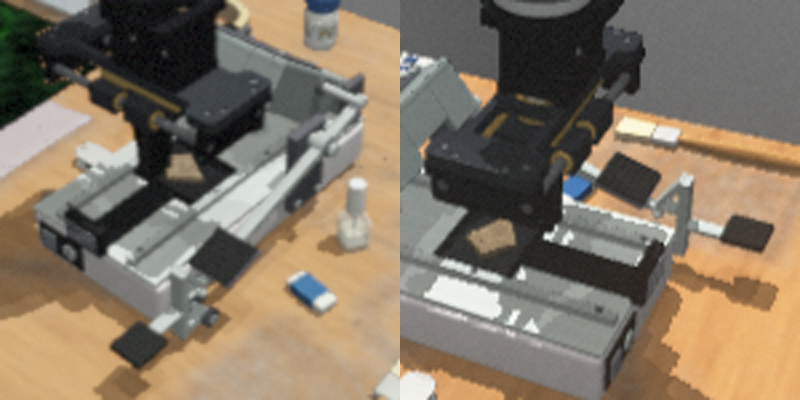

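The fingers (150,150 in the left half) are behind the push plate (80,225), which hasn't moved, so they passed over it. The real fingertips must be higher than I assumed. I'll measure them from depth.

```bash
python3 - <<'E'
from h import *
st()
s=np.load("stand.npz");a=float(s["a"]);R=np.array([[np.cos(a),np.sin(a)],[-np.sin(a),np.cos(a)]])
for n in("scene","side"):
    c=robot.camera(n);W=pts(c).reshape(-1,3);k=c["image"].reshape(-1,3);W[:,:2]=(W[:,:2]-s["O"])@R.T
    for lo in np.arange(.055,.15,.005):
        m=(abs(W[:,0]+.073)<.03)&(abs(W[:,1])<.025)&(W[:,2]>=lo)&(W[:,2]<lo+.005);p=W[m]
        if len(p)>3:print(n,round(lo,3),len(p),np.percentile(p[:,:2],[5,95],axis=0).round(3).tolist())
    m=(abs(W-[-.15,0,.078])<[.03,.03,.01]).all(1);p=W[m];print(n,"plate",len(p),np.percentile(p,[5,95],axis=0).round(3).tolist() if len(p) else "")
E
```

```text
t 9.3 world [ 0.5789 -0.0903  0.0739] stand [-0.0732  0.0002  0.0739] F [0.8 0.7 0.3] rot [ 0.022  1.     0.    -0.   ] w 0.0 q [-0.35  0.66  1.64 -0.    0.84 -1.87]
scene 0.055 216 [[-0.101, -0.021], [-0.048, 0.014]]
scene 0.06 74 [[-0.099, -0.022], [-0.044, 0.009]]
scene 0.065 5 [[-0.049, -0.008], [-0.043, 0.006]]
scene 0.085 13 [[-0.083, -0.01], [-0.066, 0.005]]
scene 0.09 22 [[-0.084, -0.012], [-0.065, 0.005]]
scene 0.095 22 [[-0.083, -0.011], [-0.064, 0.003]]
scene 0.1 20 [[-0.084, -0.012], [-0.065, 0.006]]
scene 0.105 19 [[-0.084, -0.012], [-0.068, 0.007]]
scene 0.11 22 [[-0.085, -0.013], [-0.068, 0.005]]
scene 0.115 25 [[-0.084, -0.013], [-0.066, 0.007]]
scene 0.12 22 [[-0.084, -0.014], [-0.064, 0.007]]
scene 0.125 24 [[-0.084, -0.015], [-0.07, 0.01]]
scene 0.13 12 [[-0.085, -0.017], [-0.074, 0.007]]
scene 0.135 6 [[-0.084, -0.018], [-0.079, -0.015]]
scene plate 142 [[-0.16, -0.021, 0.069], [-0.149, 0.016, 0.085]]
side 0.055 256 [[-0.1, -0.021], [-0.048, 0.023]]
side 0.06 192 [[-0.098, -0.013], [-0.045, 0.022]]
side 0.065 19 [[-0.051, -0.004], [-0.044, 0.015]]
side 0.085 12 [[-0.083, -0.007], [-0.073, 0.009]]
side 0.09 17 [[-0.083, -0.008], [-0.075, 0.01]]
side 0.095 14 [[-0.084, -0.008], [-0.08, 0.009]]
side 0.1 17 [[-0.084, -0.007], [-0.079, 0.01]]
side 0.105 14 [[-0.084, -0.008], [-0.078, 0.009]]
side 0.11 16 [[-0.083, -0.006], [-0.079, 0.011]]
side 0.115 13 [[-0.084, -0.007], [-0.079, 0.011]]
side 0.12 13 [[-0.084, -0.01], [-0.081, 0.012]]
side 0.125 7 [[-0.084, -0.004], [-0.082, 0.013]]
side plate 159 [[-0.159, -0.014, 0.07], [-0.149, 0.022, 0.086]]
```

Both cameras show the true fingertips at z ≈ 86 mm with the TCP at 74, so the tip is 12 mm above the TCP reading. The carriage is unmoved. I'll go back over the plate and come in 23 mm lower.

Emit:
send_rows(
  increments=[0,0,0,0,0,1.5,0,0,0,0,0,0,1.0,0,0,0,0,-1.5,0.064,0,0,0,0,0,-2,0.085,0,0,0,0,0,-2,0.085,0,0,0,0,0,-2,0.085,0,0,0,0,0,-2,0.085,0,0,0,0,0,-1.5,0.064,0,0,0,0,0,-1,0.043,0,0,0,0,0,0,0,0,0,0,0,0,0,0,-1.6,0,0,0,0,0,0,-1.6,0,0,0,0,0,0,-1.4,0,0,0,0,0,0,0,0,0,0,0,0,0,0,0],
)

```text
time: 10.65
position: [0.4597, -0.0854, 0.0526]
tool_rot: [0.022, 1.0, 0.0, 0.0]
ft_force: [-0.2, 0.3, 0.1]
grip_width: 0.0006
grip_force: 0.0
```

```bash
python3 - <<'E'
from h import *
st()
E
```

```text
t 10.65 world [ 0.4597 -0.0854  0.0526] stand [-0.1924 -0.      0.0526] F [-0.2  0.3  0.1] rot [0.022 1.    0.    0.   ] w 0.001 q [-0.42  0.6   1.95  0.    0.59 -1.95]
```

Emit:
send_rows(
  increments=[0,0,0,0.6,-0.026,0,0,0,0,0,0.6,-0.026,0,0,0,0,0,0.5,-0.02,0,0,0,0,0,0.5,-0.02,0,0,0,0,0,0.6,-0.026,0,0,0,0,0,0.6,-0.026,0,0,0,0,0,0,0,0,0],
)

```text
time: 11.23
position: [0.4947, -0.087, 0.0531]
tool_rot: [0.021, 1.0, -0.0, 0.001]
ft_force: [0.0, -0.1, 0.1]
grip_width: 0.0006
grip_force: 0.0
```

Emit:
send_rows(
  increments=[0,0,0,0.5,-0.02,0,0,0,0,0,0.7,-0.03,0,0,0,0,0,0.7,-0.03,0,0,0,0,0,0.7,-0.03,0,0,0,0,0,0.7,-0.03,0,0,0,0,0,0.7,-0.03,0,0,0,0,0,0.7,-0.03,0,0,0,0,0,0.7,-0.03,0,0,0,0,0,0.7,-0.03,0,0,0,0,0,0.6,-0.026,0,0,0,0,0,0.5,-0.02,0,0,0,0,0,0.3,-0.013,0,0,0,0,0,0,0,0,0],
)

```text
time: 12.32
position: [0.569, -0.0901, 0.0529]
tool_rot: [0.022, 1.0, -0.0, 0.001]
ft_force: [0.7, 0.4, -0.2]
grip_width: 0.0
grip_force: 0.0
```

Emit:
send_rows(
  increments=[0,0,0,0.2,-0.008,0,0,0,0,0,0.2,-0.008,0,0,0,0,0,0,0,0,0],
)

```text
time: 12.57
position: [0.5719, -0.09, 0.0529]
tool_rot: [0.022, 1.0, 0.0, -0.0]
ft_force: [-1.1, 0.4, 0.1]
grip_width: 0.0004
grip_force: 0.5
```

```bash
python3 -c "
from h import *
st()"
```

```text
t 12.57 world [ 0.5719 -0.09    0.0529] stand [-0.0802  0.0002  0.0529] F [-1.1  0.4  0.1] rot [ 0.022  1.     0.    -0.   ] w 0.0 q [-0.35  0.69  1.67 -0.    0.78 -1.88]
```

Force noise is comparable to the drag, so I'll check from the depth that the plate is moving along.

```bash
cat > car.py <<'E'
from h import *
st()
s=np.load("stand.npz");a=float(s["a"]);R=np.array([[np.cos(a),np.sin(a)],[-np.sin(a),np.cos(a)]])
for n in("scene","side"):
    c=robot.camera(n);W=pts(c).reshape(-1,3);k=c["image"].reshape(-1,3);W[:,:2]=(W[:,:2]-s["O"])@R.T
    m=(abs(W-[-.11,0,.0775])<[.06,.026,.0085]).all(1);p=W[m]
    print(n,"plate",len(p),np.percentile(p,[3,50,97],axis=0).round(4).tolist() if len(p) else "")
    for nm,lo,hi in(("sherd",(-.05,-.035,.058),(.1,.035,.075)),):
        kk=k.astype(int);m=((W>lo)&(W<hi)).all(1)&(kk[:,0]-kk[:,2]>35);p=W[m]
        if len(p):print(nm,len(p),np.percentile(p,[3,50,97],axis=0).round(3).tolist())
E
python3 car.py
```

```text
t 12.57 world [ 0.5719 -0.09    0.0529] stand [-0.0802  0.0002  0.0529] F [-1.1  0.4  0.1] rot [ 0.022  1.     0.    -0.   ] w 0.0 q [-0.35  0.69  1.67 -0.    0.78 -1.88]
scene plate 120 [[-0.0917, -0.0214, 0.0696], [-0.0749, -0.0105, 0.0788], [-0.0594, 0.005, 0.085]]
side plate 56 [[-0.0907, -0.0076, 0.0695], [-0.0887, 0.008, 0.0751], [-0.0612, 0.0222, 0.0857]]
```

The plate is moving with the fingers, with its face at about -71 mm. I'll finish to the stop in small steps.

Emit:
send_rows(
  increments=[0,0,0,0.2,-0.008,0,0,0,0,0,0.2,-0.008,0,0,0,0,0,0,0,0,0],
)

```text
time: 12.92
position: [0.5765, -0.0903, 0.0529]
tool_rot: [0.022, 1.0, -0.0, 0.001]
ft_force: [-0.4, -0.3, 0.8]
grip_width: 0.0004
grip_force: 0.2
```

Emit:
send_rows(
  increments=[0,0,0,0.2,-0.008,0,0,0,0,0,0,0,0,0],
)

```text
time: 13.08
position: [0.5776, -0.0901, 0.0528]
tool_rot: [0.022, 1.0, 0.0, -0.001]
ft_force: [-2.5, 0.3, 1.1]
grip_width: 0.0002
grip_force: 1.1
```

Emit:
send_rows(
  increments=[0,0,0,0.2,-0.008,0,0,0,0,0,0,0,0,0],
)

```text
time: 13.25
position: [0.5775, -0.09, 0.0528]
tool_rot: [0.021, 1.0, 0.0, -0.003]
ft_force: [-5.7, -0.8, 4.0]
grip_width: 0.0006
grip_force: 3.0
```

The carriage is home: it stopped at stand x -74.6 with the force rising to 5.7 N. I'll seat it, back off, lift and go over the tab.

Emit:
send_rows(
  increments=[0,0,0,0.1,-0.004,0,0,0,0,0,0,0,0,0,0,0,0,-1,0.043,0,0,0,0,0,-1.5,0.064,0,0,0,0,0,-1.5,0.064,0,0,0,0,0,0,0,1.7,0,0,0,0,0,0,1.7,0,0,0,0,0,0,1.6,0,0,0,0,0,0,0,0],
)

```text
time: 14.0
position: [0.5441, -0.0897, 0.1058]
tool_rot: [0.022, 1.0, -0.001, 0.004]
ft_force: [-0.3, -0.4, 0.1]
grip_width: 0.0004
grip_force: 0.0
```

```bash
python3 car.py
```

```text
t 14.0 world [ 0.5441 -0.0897  0.1058] stand [-0.108  -0.0007  0.1058] F [-0.3 -0.4  0.1] rot [ 0.022  1.    -0.001  0.004] w 0.0 q [-0.37  0.57  1.72  0.    0.84 -1.89]
scene plate 118 [[-0.0647, -0.0213, 0.0698], [-0.062, -0.005, 0.081], [-0.054, 0.0168, 0.0846]]
side plate 147 [[-0.0637, -0.0156, 0.0699], [-0.0605, 0.0072, 0.0819], [-0.0528, 0.0225, 0.0855]]
```

The push face is at -64 mm, exactly home. Over to the tab.

Emit:
send_rows(
  increments=[0,0,0,-1.635,-1.573,0,0,0,0,0,-1.635,-1.573,0,0,0,0,0,-1.635,-1.573,0,0,0,0,0,-1.635,-1.573,0,0,0,0,0,-1.635,-1.573,0,0,0,0,0,-1.635,-1.573,0,0,0,0,0,0,0,0,0,0,0,0,0,0,-1.5,0,0,0,0,0,0,-1.5,0,0,0,0,0,0,-1.5,0,0,0,0,0,0,0,0],
)

```text
time: 15.02
position: [0.4416, -0.1817, 0.0552]
tool_rot: [0.022, 1.0, 0.002, -0.002]
ft_force: [-0.3, -0.4, -0.3]
grip_width: 0.0006
grip_force: 0.0
```

```bash
python3 - <<'E'
from h import *
st()
c=robot.camera("scene")
cv2.imwrite("pics/s6.png",cv2.resize(c["image"][160:320,230:390,::-1],(480,480)))
E
```

```text
t 15.02 world [ 0.4416 -0.1817  0.0552] stand [-0.2064 -0.0969  0.0552] F [-0.3 -0.4 -0.3] rot [ 0.022  1.     0.002 -0.002] w 0.001 q [-0.63  0.6   1.92  0.    0.62 -2.15]
```

View pics/s6.png

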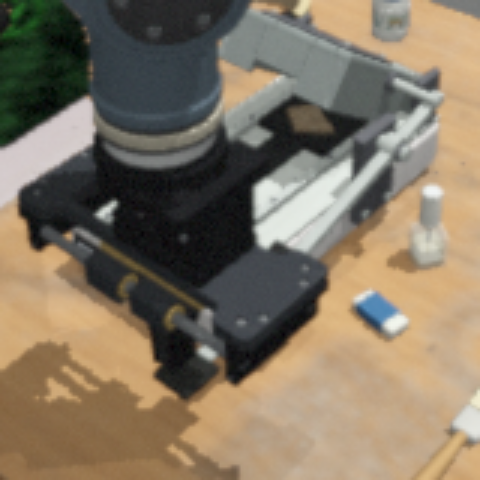

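The sherd and carriage are in under the open hood (310,120), and the fingers are over the tab (180,375). Press the tab.

Emit:
send_rows(
  increments=[0,0,0,0,0,-1,0,0,0,0,0,0,-0.7,0,0,0,0,0,0,-0.5,0,0,0,0,0,0,-0.5,0,0,0,0,0,0,-0.5,0,0,0,0,0,0,-0.5,0,0,0,0,0,0,-0.4,0,0,0,0,0,0,0,0,0,0,0,0,0,0,0,0],
)

```text
validation failed for argument at $.in...
```

```bash
cat > hood.py <<'E'
from h import *
st()
s=np.load("stand.npz");a=float(s["a"]);R=np.array([[np.cos(a),np.sin(a)],[-np.sin(a),np.cos(a)]])
for n in("scene","side"):
    c=robot.camera(n);W=pts(c).reshape(-1,3);W[:,:2]=(W[:,:2]-s["O"])@R.T
    m=(abs(W[:,0]-.06)<.06)&(abs(W[:,1])<.055)&(W[:,2]>.09)&(W[:,2]<.2);p=W[m]
    print(n,"hood z",len(p),np.percentile(p[:,2],[5,50,95]).round(3))
    m=(abs(W-[-.094,-.1,.12])<[.03,.025,.045]).all(1);p=W[m]
    if len(p):print("pad",len(p),np.median(p,0).round(3))
    m=(abs(W-[-.06,0,.078])<[.02,.03,.008]).all(1);p=W[m]
    if len(p):print("push",len(p),np.percentile(p,[3,97],axis=0).round(4).tolist())
E
python3 hood.py
```

```text
t 15.07 world [ 0.4421 -0.1819  0.0562] stand [-0.206  -0.0972  0.0562] F [ 0.3  0.7 -0.1] rot [ 0.022  1.     0.001 -0.002] w 0.0 q [-0.62  0.6   1.92  0.    0.62 -2.15]
scene hood z 842 [0.13  0.151 0.166]
pad 3 [-0.086 -0.093  0.076]
side hood z 1443 [0.123 0.151 0.166]
pad 16 [-0.086 -0.097  0.076]
push 145 [[-0.0638, -0.0157, 0.0716], [-0.0529, 0.0222, 0.0855]]
```

My last row had an extra number, so the call was refused and nothing moved. Resending.

Emit:
send_rows(
  increments=[0,0,0,0,0,-1,0,0,0,0,0,0,-0.7,0,0,0,0,0,0,-0.5,0,0,0,0,0,0,-0.5,0,0,0,0,0,0,-0.5,0,0,0,0,0,0,-0.5,0,0,0,0,0,0,-0.4,0,0,0,0,0,0,0,0,0,0,0,0,0,0,0],
)

```text
time: 15.92
position: [0.4424, -0.1828, 0.0165]
tool_rot: [0.022, 1.0, 0.0, -0.001]
ft_force: [-2.4, 0.5, 0.5]
grip_width: 0.0007
grip_force: 1.2
```

```bash
python3 hood.py
```

```text
t 15.92 world [ 0.4424 -0.1828  0.0165] stand [-0.2056 -0.098   0.0165] F [-2.4  0.5  0.5] rot [ 0.022  1.     0.    -0.001] w 0.001 q [-0.63  0.68  1.94  0.    0.52 -2.15]
scene hood z 1131 [0.099 0.119 0.131]
pad 290 [-0.102 -0.107  0.11 ]
push 24 [[-0.0625, -0.0219, 0.0718], [-0.0537, -0.0119, 0.0851]]
side hood z 2060 [0.098 0.116 0.125]
pad 352 [-0.102 -0.092  0.12 ]
push 145 [[-0.064, -0.0151, 0.0716], [-0.0531, 0.0225, 0.0856]]
```

The catch let go and the hood is falling. I'll wait for it to shut, then lift straight up off the tab.

Emit:
send_rows(
  increments=[0,0,0,0,0,0,0,0,0,0,0,0,0,0,0,0,0,0,0,0,0,0,0,0,0,0,0,0,0,0,0,0,0,0,0,0,0,0,0,0,0,0,0,0,0,0,0,0,0,0,0,0,0,0,0,0,0,0,0,0,0,0.7,0,0,0,0,-0.3,0,0.8,0,0,0,0,-0.3,0,1,0,0,0,0,0,0,1.5,0,0,0,0,0,0,1.5,0,0,0,0,0,0,1.5,0,0,0,0,0,0,1.5,0,0,0,0,0,0,1.5,0,0,0,0,0,0,0,0],
)

```text
time: 17.43
position: [0.4386, -0.1845, 0.1202]
tool_rot: [0.022, 1.0, -0.002, 0.003]
ft_force: [0.0, -0.6, -0.8]
grip_width: 0.0006
grip_force: 0.0
```

```bash
python3 hood.py; python3 - <<'E'
from h import *
f=lambda c,r:cv2.resize(c["image"][r[0]:r[0]+150,r[1]:r[1]+150,::-1],(400,400),interpolation=cv2.INTER_CUBIC)
cv2.imwrite("pics/s7.png",np.hstack([f(robot.camera("scene"),(155,240)),f(robot.camera("side"),(140,275))]))
E
```

```text
t 17.43 world [ 0.4386 -0.1845  0.1202] stand [-0.2093 -0.0998  0.1202] F [ 0.  -0.6 -0.8] rot [ 0.022  1.    -0.002  0.003] w 0.001 q [-0.63  0.47  1.89 -0.    0.77 -2.16]
scene hood z 1171 [0.097 0.104 0.107]
pad 4 [-0.08  -0.083  0.142]
side hood z 2024 [0.098 0.105 0.108]
pad 348 [-0.098 -0.091  0.145]
push 143 [[-0.0638, -0.0157, 0.0714], [-0.0531, 0.0225, 0.0855]]
```

View pics/s7.png

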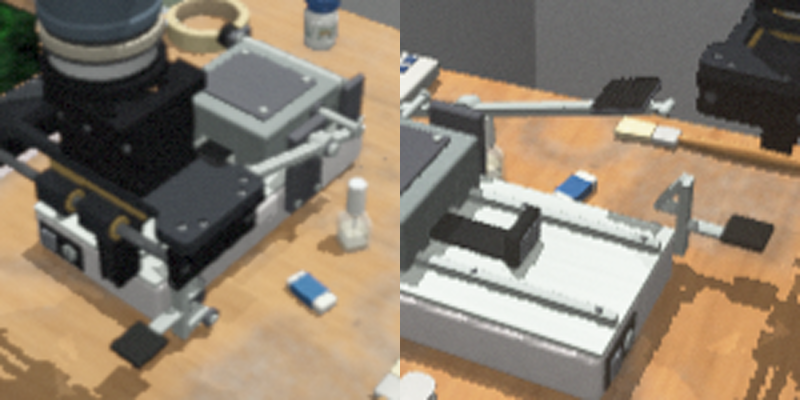

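The hood is shut with its top at 105 to 108 mm, the lever is up (630,95) and the carriage is home (520,235). The robot is clear of everything and the bystanders haven't been moved.

```bash
python3 -c "
from rig import robot
print(robot.hand_in())"
```

```text
the job is handed in; nothing more can be done
None
```

The job is done and handed in at about 17.5 s: the catch held the hood open, the carriage was pushed home against its stop, and pressing the tab let the hood fall shut over the sherd, with one first push attempt passing over the push plate without moving it.

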